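# Snap control boards onto heatsinks and prove the safety trip

## Robot

A 6-joint arm with a two-finger parallel gripper is mounted at the origin on the work surface. World frame = base frame: x ahead of the robot, y to its left, z up, the work surface at z = 0. Lengths are in m, angles in rad, forces in N, time in s.
With the tool pointing down it reaches from about 0.3 to 0.75 m from the base axis. Payload 8.5 kg.
Tool frame: the origin (TCP) lies midway between the tips of the shut fingers; the grasp point (between the pads) lies 19 mm behind it (ctrl.grip_depth is the distance from the TCP to the grasp point, in m); z points along the fingers, y is the line along which they close (so a half turn about z gives the same grasp; the last joint's range is limited). The gripper opens to 88 mm and grips with 3 to 60 N. Pads are 18 mm wide; open, the fingers measure 123 mm over their backs; the gripper's body (75 mm by 187 mm) begins 45 mm behind the grasp point.
Start: joints at [-1.478, 0.381, 1.297, -0, 1.464, -0.215], TCP at [0.167, -0.524, 0.239] pointing down, gripper open.
Joint ranges: [-3.11, 3.11], [-0.89, 2.33], [0.22, 2.48], [-1.42, 4.56], [0.17, 2.85], [-2.88, 2.88]. Speed limits (rad/s): [2.39, 2.39, 3.14, 3.14, 3.14, 3.14].

## Interface

Orientations are given as a unit quaternion [x, y, z, w].
In Python, from workcell import ctrl gives the robot as it stands. The module is installed in compiled form; this text tells all that it offers.
- The arm moves only by the tool carry_out, never from a script. Its argument "steps" is a list of rows, each a list of 3 entries, a list of its own where there are three numbers: the opening, from 0 (shut) to 1 (fully open), then the shift along the world's x, y, z in cm, then the turn about the world's z in degrees. A call has 1 to 12 rows; each row is the pose to reach, as a shift and turn from the pose commanded when the call began; what a row does not reach only later rows make up. A row lasts 1/8 s, in which the tool goes at most 62.5 mm and 10.7 degrees, less where a joint would pass 70% of its speed; a pose out of reach is approached as far as the arm can. A call with a gripper value outside its range is refused whole. The fingers move at their own pace and stop on an object; "newtons" is the grip in N (left out, the last holds). Time passes only in rows, so rows that repeat a pose let the fingers close. It gives the time, the measured TCP pose, the force, the opening and the grip force at its end, in the units of the state.
- ctrl.state(): the state, without advancing time (a new reading comes with each control period).
- ctrl.camera(name): name is "scene" or "top" or "wrist"; returns a dict with "pixels" (420x560x3 uint8, red, green, blue), "mtx" (3x3 intrinsics, pixels), "view" (4x4, takes a point from world to camera coordinates). Camera axes: x right, y up, looking along -z (the intrinsics and any distortion apply to the point x, -y, -z); pixel columns grow to the right and rows downward; lengths in m; the calibration is good to about 2 mm. A picture is of the moment at which its call begins. There is no depth.
- ctrl.sign_off(): hands the job in; it is judged then, once.
Trained networks look in a picture, given as the dict that the camera call returned (one of the last four; its "shot" number tells which), for a name from the list of things; names that differ only in an ending like _2 or _b are one class to them, and where a whole thing is asked for, a point or a joint stands for the part that bears it (a point fixed in the world has none). Each returns a list of dicts, best first, with "conf" (0 to 1); they miss things now and then, are a little off and sometimes report something else, mostly with a low value. They report only what shows in the picture. A call takes as long as a camera call. They do not tell look-alikes from the thing itself.
- ctrl.search_frame(picture, label): "xy" ([column, row] in pixels, amid what is visible of it).
- ctrl.silhouettes(picture, label): "pixels" (420x560 bool, what is visible of it) and "xy" ([column, row] in pixels, amid what is visible of it).
The state is a dict: "t": time; "q": joint angles; "joint_vel": joint speeds; "joint_torque": joint torques, N m; "tool_pos": TCP position; "eef_rot": TCP orientation; "wrist_force": force on the tool from outside, world axes, zero at the start; "ft_torque": the same for the moment, N m; "gripper_width": finger opening in m; "gripper_force": force on a finger pad.
Only numpy, scipy, OpenCV 4.12 (cv2) and the standard library are available. Lean on these libraries where they do the work, as an engineer would, in place of code of your own. Each camera call takes 0.05 s, during which the arm holds its last target. There are 200 camera calls.

## Task

Get the heatsinks ready for power-up: take off the white transit blocks that lie on them and put these in the green tray, then fit every control board that lies on the bench onto a heatsink of its own and press it down evenly until all four snap standoffs have clicked through and it sits flush on them. Once every board is home, try the safety trip: press its test button all the way so that the lever drops, then lift the lever back up so that it stays up. Leave everything else on the bench where it is.

Things in the scene. Friction and masses are not known exactly. Their poses are not given: they have to be found in the camera images.
- board1: loose control board (all alike; may be absent): tan sheet 100 (its x) x 130 (its y) x 5 mm, 0.1-0.2 kg, lying flat. Origin: centre of its flat underside, z up. Square 15 mm through holes at x +-36, y +-50 mm. At its centre a firm grey relay block 30 (x) x 50 (y) mm, top 35 mm above the origin: grip it across its 30 mm. Other parts on it are under 11 mm high. A half turn makes no difference.
- board2: loose control board (all alike; may be absent): tan sheet 100 (its x) x 130 (its y) x 5 mm, 0.1-0.2 kg, lying flat. Origin: centre of its flat underside, z up. Square 15 mm through holes at x +-36, y +-50 mm. At its centre a firm grey relay block 30 (x) x 50 (y) mm, top 35 mm above the origin: grip it across its 30 mm. Other parts on it are under 11 mm high. A half turn makes no difference.
- board3: loose control board (all alike; may be absent): tan sheet 100 (its x) x 130 (its y) x 5 mm, 0.1-0.2 kg, lying flat. Origin: centre of its flat underside, z up. Square 15 mm through holes at x +-36, y +-50 mm. At its centre a firm grey relay block 30 (x) x 50 (y) mm, top 35 mm above the origin: grip it across its 30 mm. Other parts on it are under 11 mm high. A half turn makes no difference.
- heatsink1: fixed black finned heatsink (all alike, any board fits any), 108 (x) x 138 (y) x 50 mm tall. Origin: centre of its underside, z up. On top at x +-36, y +-50 mm stand four white snap standoffs: a shoulder 21 mm across, its top 60 mm above the origin, where the board's underside must come to sit; then a 12 mm post with a barb: a spring leaf spreading 10 mm outwards along x; tip 82.5 mm above the origin.
- seat1 (a point): on heatsink1: centre of the plane of its four shoulders, axes as the heatsink's. A board lowered onto the four tips rests with its underside about 14 mm above this plane; pushing it down with roughly 10 to 18 N in all folds the four leaves, they snap out over it, and it then lies on the shoulders (about 1 mm of play) and cannot lift off.
- heatsink2: fixed black finned heatsink (all alike, any board fits any), 108 (x) x 138 (y) x 50 mm tall. Origin: centre of its underside, z up. On top at x +-36, y +-50 mm stand four white snap standoffs: a shoulder 21 mm across, its top 60 mm above the origin, where the board's underside must come to sit; then a 12 mm post with a barb: a spring leaf spreading 10 mm outwards along x; tip 82.5 mm above the origin.
- seat2 (a point): on heatsink2: centre of the plane of its four shoulders, axes as the heatsink's. A board lowered onto the four tips rests with its underside about 14 mm above this plane; pushing it down with roughly 10 to 18 N in all folds the four leaves, they snap out over it, and it then lies on the shoulders (about 1 mm of play) and cannot lift off.
- heatsink3: fixed black finned heatsink (all alike, any board fits any), 108 (x) x 138 (y) x 50 mm tall. Origin: centre of its underside, z up. On top at x +-36, y +-50 mm stand four white snap standoffs: a shoulder 21 mm across, its top 60 mm above the origin, where the board's underside must come to sit; then a 12 mm post with a barb: a spring leaf spreading 10 mm outwards along x; tip 82.5 mm above the origin.
- seat3 (a point): on heatsink3: centre of the plane of its four shoulders, axes as the heatsink's. A board lowered onto the four tips rests with its underside about 14 mm above this plane; pushing it down with roughly 10 to 18 N in all folds the four leaves, they snap out over it, and it then lies on the shoulders (about 1 mm of play) and cannot lift off.
- trip_box: fixed grey safety trip box 90 mm (x) x 150 mm (y) x 50 mm tall, its front towards its own -x. Origin: centre of its underside. On top: a round test button at (-16, -44) mm and a drop lever at (-18, +41) mm.
- trip_button (a joint): white round push button 36 mm across: 0 m out, 0.008 m fully in (about 5 N, springs back). It works straight down. Pressing it fully tips the lever over so that it drops by its own weight.
- button_top (a point): centre of the button's top face, 70 mm above the bench when out
- trip_lever (a joint): drop lever: 0 rad up (leaning 0.2 rad back, to the box's +x, and resting there by its own weight), grows as it swings forward over the top towards the box's -x; 1.6 rad dropped, lying nearly level in front of the box. Past about 0.2 rad it falls forward, below it falls back to 0. Very light to move.
- lever_grip (a point): centre of the lever's black cylindrical hand grip, 22 mm across and 30 mm long along the box's y (it can be pinched across its 30 mm), 85 mm from the hinge; the point moves with the lever
- lever_hinge (a point): centre of the lever's hinge, axis along the box's y, 62 mm above the bench, fixed
- pump_bottle: blue plastic dispenser bottle, 44 mm across, 110 mm tall; loose bystander, origin at its underside's centre, leave it where it is
- rivet_tray: white open tray 90 x 130 x 35 mm; loose bystander, origin at its underside's centre, leave it where it is
- driver: screwdriver lying on the bench; loose bystander, leave it where it is
- pen_cup: white cup 70 mm across, 90 mm tall; loose bystander, origin at its underside's centre, leave it where it is
- loose_sink: small black finned block 60 x 100 x 80 mm; loose bystander, origin at its underside's centre, leave it where it is
- spare_fan: black square fan 80 x 80 x 25 mm; loose bystander, origin at its underside's centre, leave it where it is
- transit_block1: loose white plastic transit block (may be absent), 30 (its x) x 70 (its y) x 30 mm tall, 0.06 kg, lying between the standoffs on top of a heatsink, 50 mm above the bench, where it keeps a board from going home. Origin: centre of its underside, z up. Grip it across its 30 mm.
- transit_block2: loose white plastic transit block (may be absent), 30 (its x) x 70 (its y) x 30 mm tall, 0.06 kg, lying between the standoffs on top of a heatsink, 50 mm above the bench, where it keeps a board from going home. Origin: centre of its underside, z up. Grip it across its 30 mm.
- green_tray: fixed green open tray 180 (x) x 110 (y) x 22 mm, walls and floor 5 mm. Origin: centre of its underside, z up. It holds two transit blocks end to end along its x.
Not all that is in view belongs to the job. What is shaped like the heatsink3 but brown is not meant.

How it is judged:
By the outcome, as a careful person would: the job done as asked, in the order asked, and still so for the second after the job is handed in, with the robot touching nothing.
Of board1, board2, board3 only 2 to 3 are there at a start; the rules pass over those that are not, and their reading is None.
Of transit_block1, transit_block2 only 1 to 2 are there at a start; the rules pass over those that are not, and their reading is None.
At some moment in a run one of board1, board2, board3 may be knocked a few centimetres aside while the robot is not near it.
It also fails if it takes over 210 s, if anything falls off the work surface, if the arm or the gripper's body presses on something with over 40 N, if the wrist force passes 120 N, or if a joint passes its speed limit or range.

## Working session

There is one attempt and no reset: what is moved stays moved. The work goes in short steps, Python scripts to look and compute and a tool call to move; the robot and the scene stay as the last step left them, time stands still between calls to the robot, and variables do not carry over. Pictures are saved under pics/ and viewed, at most 15 in all, crops included, and the job is handed in when it is done.

Besides the shell and the picture viewer there is one more tool, called as name(argument=value, ...), one argument or row to a line, values as JSON. carry_out: Moves the arm, as the interface text tells. Its arguments: {"type":"object","properties":{"steps":{"type":"array","items":{"type":"array"}},"newtons":{"type":"number"}},"required":["steps"]}

```bash
mkdir -p pics
cat > h.py <<'E'
import numpy as np, cv2
from workcell import ctrl
def px2w(c,uv,z):
    K=np.array(c["mtx"]);V=np.array(c["view"]);R=V[:3,:3];t=V[:3,3]
    d=np.linalg.inv(K)@np.array([uv[0],uv[1],1.]);d=R.T@np.array([d[0],-d[1],-d[2]]);o=-R.T@t
    return o+d*(z-o[2])/d[2]
def w2px(c,p):
    K=np.array(c["mtx"]);V=np.array(c["view"]);q=V[:3,:3]@np.array(p)+V[:3,3]
    q=K@np.array([q[0],-q[1],-q[2]]);return q[:2]/q[2]
def save(c,n,crop=None,s=1):
    im=c["pixels"][:,:,::-1]
    if crop: im=im[crop[1]:crop[3],crop[0]:crop[2]]
    if s!=1: im=cv2.resize(im,None,fx=s,fy=s,interpolation=cv2.INTER_CUBIC)
    cv2.imwrite(f"pics/{n}.png",im)
E
python3 - <<'E'
from h import *
np.set_printoptions(precision=3,suppress=True)
s=ctrl.state();print(s["t"],s["tool_pos"],s["eef_rot"],s["wrist_force"])
Z=dict(board1=.005,heatsink1=.06,trip_box=.05,transit_block1=.08,green_tray=.02,trip_button=.07,lever_grip=.145)
for n in["top","scene"]:
    c=ctrl.camera(n);save(c,n+"0",s=1.4)
    print(n,np.array(c["mtx"]).ravel(),"cam",-np.array(c["view"])[:3,:3].T@np.array(c["view"])[:3,3])
    for k,z in Z.items():
        for d in ctrl.silhouettes(c,k):
            ys,xs=np.nonzero(d["pixels"]); 
            if len(xs)==0: continue
            r=cv2.minAreaRect(np.c_[xs,ys].astype(np.float32)); 
            print(k,round(d["conf"],2),np.round(d["xy"]),len(xs),px2w(c,r[0],z),[np.round(x,1) for x in r[1:]])
E
```

```text
0.0 [ 0.167 -0.524  0.238] [ 0.988  0.153  0.    -0.001] [-0.188 -0.218  0.318]
top [457.91    0.    290.311   0.    457.91  206.955   0.      0.      1.   ] cam [ 0.351 -0.076  1.529]
board1 0.97 [289. 226.] 1054 [ 0.443 -0.103  0.005] [array([29.7, 39.2]), np.float64(71.6)]
board1 0.89 [344. 233.] 1101 [ 0.433 -0.274  0.005] [array([39.6, 30.5]), np.float64(15.9)]
board1 0.88 [219. 229.] 1151 [0.446 0.143 0.005] [array([31., 39.]), np.float64(90.0)]
heatsink1 0.91 [290. 173.] 1409 [ 0.625 -0.099  0.06 ] [array([34.9, 41.9]), np.float64(85.4)]
heatsink1 0.77 [232. 167.] 1539 [0.632 0.082 0.06 ] [array([36., 44.]), np.float64(90.0)]
heatsink1 0.67 [148. 210.] 1381 [0.512 0.348 0.06 ] [array([47.5, 35.5]), np.float64(1.5)]
trip_box 0.6 [349. 167.] 1277 [ 0.624 -0.297  0.05 ] [array([28., 46.]), np.float64(90.0)]
transit_block1 0.64 [151. 205.] 233 [0.511 0.347 0.08 ] [array([23.9, 10.4]), np.float64(11.3)]
trip_button 0.64 [366. 175.] 96 [ 0.606 -0.342  0.07 ] [array([10., 10.]), np.float64(90.0)]
lever_grip 0.59 [341. 168.] 149 [ 0.611 -0.253  0.145] [array([12.4, 16.9]), np.float64(
[... 1278 characters left out ...]
22.8, 43.9]), np.float64(76.6)]
green_tray 0.58 [146. 261.] 2265 [ 0.496 -0.463  0.02 ] [array([57. , 45.8]), np.float64(86.7)]
trip_button 0.59 [194. 267.] 164 [ 0.617 -0.339  0.07 ] [array([14., 13.]), np.float64(0.0)]
trip_button 0.59 [273. 309.] 1487 [ 0.796 -0.18   0.07 ] [array([39.2, 48.4]), np.float64(71.6)]
lever_grip 0.83 [227. 248.] 250 [ 0.654 -0.257  0.145] [array([26.2, 15.2]), np.float64(84.3)]
lever_grip 0.72 [214. 280.] 2501 [ 0.703 -0.299  0.145] [array([57.1, 62.7]), np.float64(76.8)]
lever_grip 0.53 [272. 313.] 1559 [ 0.85  -0.19   0.145] [array([42.4, 48.3]), np.float64(76.0)]
lever_grip 0.26 [292. 264.] 2484 [ 0.728 -0.122  0.145] [array([47.3, 59.9]), np.float64(74.1)]
```

View pics/top0.png

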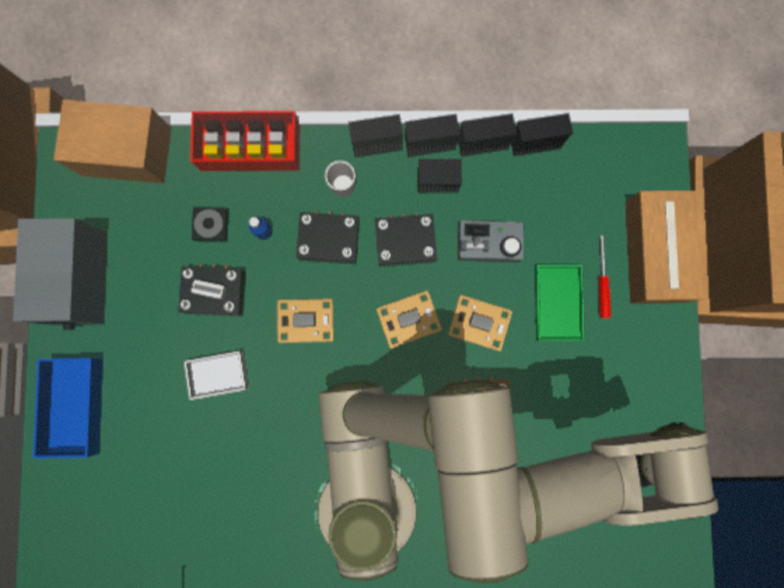

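View pics/scene0.png

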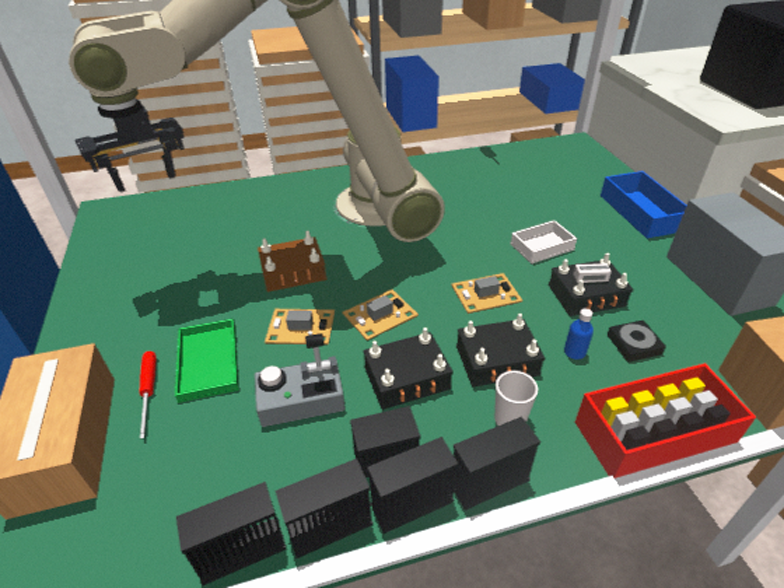

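Top view (1.4× scale): three boards at (305,320), (408,318) and (480,322). Black heatsinks at (328,238), (405,240) and (212,290); the last one carries the only transit block. Trip box at (490,240), green tray at (560,300). In the scene view the brown look-alike is at (292,262). I'll move over the right-hand board and check the wrist camera.

carry_out(
  steps=[
    [1,[4,4,2],9],
    [1,[9,8,4],18],
    [1,[13,12,6],28],
    [1,[17,16,6],37],
    [1,[21,20,6],46],
    [1,[26,25,6],56],
    [1,[26,25,6],56],
  ],
  newtons=30,
)

```text
t: 1.68
tool_pos: [0.4284, -0.2715, 0.2989]
eef_rot: [0.799, 0.602, 0.0, 0.0]
wrist_force: [0.1, -0.8, -0.1]
gripper_width: 0.0881
gripper_force: 0.0
```

Run:
```python
from h import *
np.set_printoptions(precision=3,suppress=True)
s=ctrl.state();print(s["t"],s["tool_pos"],s["eef_rot"])
c=ctrl.camera("wrist");save(c,"w1",s=1.4)
V=np.array(c["view"]);print(np.array(c["mtx"]).ravel(),"cam",-V[:3,:3].T@V[:3,3],V[:3,:3])
```

```text
1.675 [ 0.428 -0.272  0.299] [0.799 0.602 0.    0.   ]
[335.289   0.    275.917   0.    335.289 202.646   0.      0.      1.   ] cam [ 0.45  -0.195  0.445] [[ 0.961 -0.277  0.001]
 [ 0.264  0.915 -0.305]
 [ 0.084  0.293  0.952]]
```

View pics/w1.png

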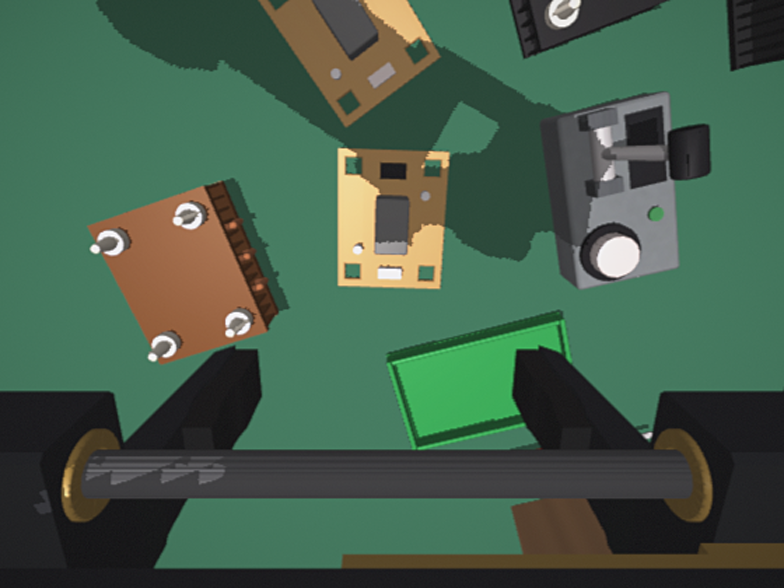

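The wrist view puts whatever is under the TCP near mid-picture: the board is at (390,220). I'll go to the heatsink with the block and write a model-fitting helper.

carry_out(
  steps=[
    [1,[1,6,0],1],
    [1,[2,12,0],2],
    [1,[3,18,0],3],
    [1,[4,24,0],4],
    [1,[5,30,0],5],
    [1,[6,36,0],5],
    [1,[7,42,0],5],
    [1,[8,48,0],5],
    [1,[8.4,54,0],5],
    [1,[8.4,60,0],5],
    [1,[8.4,61.9,0],5],
    [1,[8.4,61.9,0],5],
  ],
)

```text
t: 3.22
tool_pos: [0.5111, 0.3443, 0.2983]
eef_rot: [0.774, 0.633, -0.0, 0.0]
wrist_force: [0.2, -0.3, 0.0]
gripper_width: 0.0882
gripper_force: 0.0
```

```bash
cat >> h.py <<'E'
from scipy.optimize import minimize
def proj(c,P):
    K=np.array(c["mtx"]);V=np.array(c["view"]);q=np.asarray(P)@V[:3,:3].T+V[:3,3]
    q=(q*[1,-1,-1])@K.T;return q[:,:2]/q[:,2:]
def box(x0,x1,y0,y1,z0,z1): return np.array([[x,y,z] for x in(x0,x1) for y in(y0,y1) for z in(z0,z1)])
def cyl(x,y,r,z0,z1):
    a=np.linspace(0,2*np.pi,16,endpoint=False);return np.array([[x+r*np.cos(t),y+r*np.sin(t),z] for t in a for z in(z0,z1)])
C4=[(sx*.036,sy*.05) for sx in(1,-1) for sy in(1,-1)]
M={"board":([box(-.05,.05,-.065,.065,0,.005),box(-.015,.015,-.025,.025,0,.035)],[np.array([[x+a*.0075,y+b*.0075,.005] for a,b in((1,1),(1,-1),(-1,-1),(-1,1))]) for x,y in C4]),
 "sink":([cyl(x,y,.0105,.05,.06) for x,y in C4]+[cyl(x,y,.006,.06,.0825) for x,y in C4],[]),
 "block":([box(-.015,.015,-.035,.035,0,.03)],[]),
 "button":([cyl(0,0,.018,.06,.07)],[])}
def mask(c,kind):
    h=cv2.cvtColor(c["pixels"],cv2.COLOR_RGB2HSV).astype(int);H,S,v=h[...,0],h[...,1],h[...,2]
    if kind=="board": return ~((H>50)&(H<95)&(S>60))
    return (S<45)&(v>110)
def fit(c,kind,p,yaw,z0=0.,win=.085):
    """pose x,y,yaw(deg) of model, starting from p,yaw; returns pose and IoU"""
    S=4;m=mask(c,kind).astype(np.float32);sol,hol=M[kind]
    def tr(P,q):
        a=np.radians(q[2]);R=np.array([[np.cos(a),-np.sin(a)],[np.sin(a),np.cos(a)]])
        return np.c_[P[:,:2]@R.T+q[:2],P[:,2]+z0]
    ctr=proj(c,[[p[0],p[1],z0]])[0];e=proj(c,[[p[0]+win,p[1],z0]])[0];r=int(np.hypot(*(e-ctr)))
    x0,y0=np.maximum((ctr-r).astype(int),0);x1,y1=np.minimum((ctr+r).astype(int),[560,420])
    T=cv2.GaussianBlur(cv2.resize(m[y0:y1,x0:x1],None,fx=S,fy=S,interpolation=cv2.INTER_LINEAR),(0,0),3)
    def ren(q):
        im=np.zeros(T.shape,np.float32);f=lambda P:np.round(((proj(c,tr(P,q))-[x0,y0]+.5)*S)*16).astype(np.int32)
        for P in sol: cv2.fillConvexPoly(im,cv2.convexHull(f(P)),1.,shift=4)
        for P in hol: cv2.fillConvexPoly(im,f(P),0.,shift=4)
        return cv2.GaussianBlur(im,(0,0),3)
    if kind=="board":  # ignore stray non-green far away
        w=cv2.dilate(ren([*p,yaw]),np.ones((3,3)),iterations=40)>.1
    else: w=np.ones(T.shape,bool)
    def cost(q): q=[q[0]/1e3,q[1]/1e3,q[2]];return float((np.abs(ren(q)-T)*w).sum()/T.size)
    q0=np.array([p[0]*1e3,p[1]*1e3,yaw]);best=None
    for st in(12,4):
        s=np.array([q0]+[q0+st*np.eye(3)[i]*(1,1,.7)[i] for i in range(3)])
        best=minimize(cost,q0,method="Nelder-Mead",options=dict(initial_simplex=s,xatol=.03,fatol=1e-7));q0=best.x
    q=[q0[0]/1e3,q0[1]/1e3,q0[2]];R=ren(q)
    return np.array(q),float((np.minimum(R,T)*w).sum()/(np.maximum(R,T)*w).sum())
def tool():
    s=ctrl.state();x,y=s["eef_rot"][:2];return np.array(s["tool_pos"]),np.degrees(np.arctan2(y*y-x*x,2*x*y))
E
python3 - <<'E'
from h import *
np.set_printoptions(precision=4,suppress=True)
print(ctrl.state()["t"],tool())
c=ctrl.camera("wrist");save(c,"w2",s=1.4)
print(fit(c,"sink",(.512,.348),-2)); print(fit(c,"block",(.511,.347),-11,.05,.05))
E
```

```text
3.225 (array([0.5111, 0.3443, 0.2983]), np.float64(-11.398278114441037))
(array([ 0.5129,  0.3594, -2.9908]), 0.33646613359451294)
(array([  0.513 ,   0.3561, -13.3516]), 0.45158225297927856)
```

View pics/w2.png

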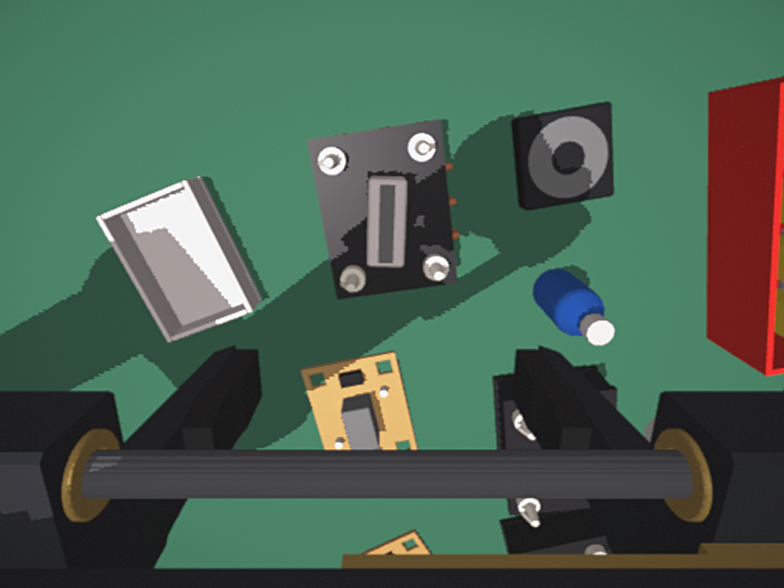

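Block at (387,222) px, its sink standoffs at (332,160), (422,147), (352,278) and (436,267). The masks need tuning, so I'll check with an overlay.

```bash
python3 - <<'E'
s=open("h.py").read()
s=s.replace('    return (S<45)&(v>110)','''    m=(S<60)&(v>(100 if kind!="block" else 95))
    if kind=="block": m=cv2.morphologyEx(m.astype(np.uint8),cv2.MORPH_CLOSE,np.ones((15,15)))>0
    return m''')
s=s.replace('''    if kind=="board":  #''','''    if kind in("board","sink"):  #''').replace("iterations=40)","iterations=40 if kind=='board' else 25)")
s+='''
def draw(c,kind,q,z0=0.):
    im=c["pixels"][:,:,::-1].copy();im=cv2.resize(im,None,fx=4,fy=4,interpolation=cv2.INTER_CUBIC);a=np.radians(q[2]);R=np.array([[np.cos(a),-np.sin(a)],[np.sin(a),np.cos(a)]])
    for P in sum(M[kind],[]):
        X=np.c_[P[:,:2]@R.T+q[:2],P[:,2]+z0];cv2.polylines(im,[cv2.convexHull(np.round((proj(c,X)+.5)*4).astype(np.int32))],True,(0,0,255),1)
    return im
def crop(im,c,p,n,w=400):
    u=(proj(c,[p])[0]*4).astype(int);cv2.imwrite(f"pics/{n}.png",im[max(0,u[1]-300):u[1]+300,max(0,u[0]-w):u[0]+w])
'''
open("h.py","w").write(s)
E
python3 - <<'E'
from h import *
np.set_printoptions(precision=4,suppress=True)
c=ctrl.camera("wrist")
a=fit(c,"sink",(.512,.355),-2);b=fit(c,"block",(.512,.354),-11,.05,.05);print(a,b)
im=draw(c,"sink",a[0]);im2=draw(c,"block",b[0],.05);im=np.where((im2==(0,0,255)).all(2)[...,None],im2,im)
crop(im,c,[.512,.352,.06],"o1")
E
```

```text
(array([ 0.5128,  0.3594, -2.925 ]), 0.6054720282554626) (array([0.4905, 0.3713, 0.6329]), 0.40272030234336853)
```

View pics/o1.png

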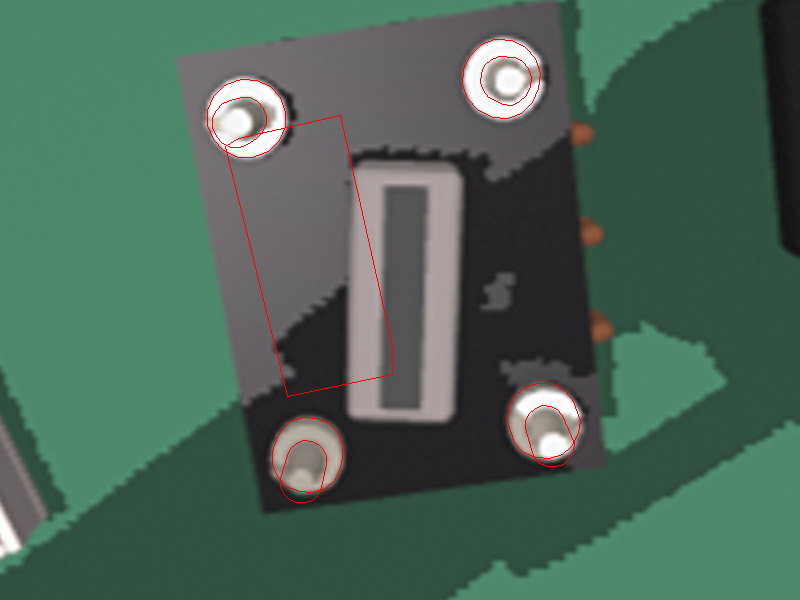

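The sink fit is good. The block mask picked up lit heatsink, so I'll raise its threshold.

```bash
sed -i 's/else 95))/else 128))/' h.py
python3 - <<'E'
from h import *
np.set_printoptions(precision=4,suppress=True)
c=ctrl.camera("wrist")
b=fit(c,"block",(.514,.350),-11,.05,.045);print(b)
u=proj(c,[[.512,.352,.06]])[0]*4;u=[int(u[0])-400,int(u[1])-300]
P=np.array([px2w(c,[(x+u[0])/4-.5,(y+u[1])/4-.5],.08) for x,y in((355,165),(460,165),(455,420),(348,418))])
print(P,P.mean(0))
E
```

```text
(array([  0.5126,   0.3541, -13.5937]), 0.7758611440658569)
[[0.5078 0.3944 0.08  ]
 [0.5352 0.3888 0.08  ]
 [0.5205 0.3199 0.08  ]
 [0.4911 0.3266 0.08  ]] [0.5136 0.3574 0.08  ]
```

carry_out(
  steps=[
    [1,[0.2,1.2,-6],-1],
    [1,[0.2,1.2,-12],-1],
    [1,[0.2,1.2,-18],-1],
    [1,[0.2,1.2,-22],-1],
    [1,[0.2,1.2,-24.2],-1],
    [1,[0.2,1.2,-24.2],-1],
    [0,[0.2,1.2,-24.2],-1],
    [0,[0.2,1.2,-24.2],-1],
    [0,[0.2,1.2,-24.2],-1],
    [0,[0.2,1.2,-24.2],-1],
    [0,[0.2,1.2,-20],-1],
    [0,[0.2,1.2,-14],-1],
  ],
  newtons=25,
)

```text
t: 4.88
tool_pos: [0.512, 0.3566, 0.1587]
eef_rot: [0.779, 0.627, -0.002, -0.0]
wrist_force: [0.9, 0.2, -0.4]
gripper_width: 0.0302
gripper_force: 0.0
```

Run:
```python
from h import *
np.set_printoptions(precision=4,suppress=True)
c=ctrl.camera("wrist");save(c,"w3")
s=ctrl.state();print(s["t"],s["gripper_width"],s["gripper_force"],s["wrist_force"])
t=ctrl.camera("top");h=cv2.cvtColor(t["pixels"],cv2.COLOR_RGB2HSV)
m=cv2.inRange(h,(50,180,80),(75,255,255));n,l,st,ce=cv2.connectedComponentsWithStats(m);i=1+np.argmax(st[1:,4])
r=cv2.minAreaRect(np.argwhere(l==i)[:,::-1].astype(np.float32));print(st[i],r,px2w(t,r[0],.011))
for x,y in cv2.boxPoints(r):print(px2w(t,(x,y),.011))
for k in("button","board"):pass
for p,y in(((.443,-.103),18),((.433,-.274),-16),((.446,.143),0)):print(fit(t,"board",p,y))
for p,y in(((.625,-.099),4),((.632,.082),-3)):print(fit(t,"sink",p,y))
```

```text
4.925 0.026571111259639686 0.0 [2.3744 0.2684 6.5825]
[ 383  190   34   53 1451] ((399.5, 216.0), (52.0, 33.0), 90.0) [ 0.4769 -0.4644  0.011 ]
[ 0.5651 -0.4121  0.011 ]
[ 0.5639 -0.5234  0.011 ]
[ 0.3897 -0.5161  0.011 ]
[ 0.391  -0.4062  0.011 ]
(array([ 0.4427, -0.1051, 18.908 ]), 0.8954350352287292)
(array([  0.4327,  -0.2733, -18.2482]), 0.8975750207901001)
(array([ 0.4425,  0.1432, -0.7174]), 0.9100785255432129)
(array([ 0.6295, -0.0978,  4.0174]), 0.835538923740387)
(array([ 0.6364,  0.0864, -4.2613]), 0.8493791222572327)
```

View pics/w3.png

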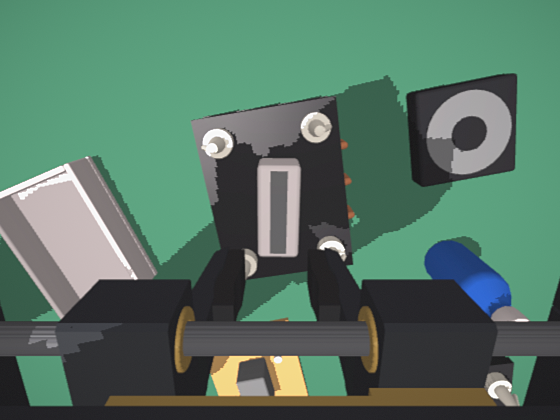

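The fingers were still closing when I lifted, so the block is untouched, at (278,207). Trying again with more closing time.

carry_out(
  steps=[
    [0.62,[0,0,0],0],
    [0.62,[0,0,0],0],
    [0.62,[0,0,-5],0],
    [0.62,[0,0,-9],0],
    [0.62,[0,0,-10.2],0],
    [0,[0,0,-10.2],0],
    [0,[0,0,-10.2],0],
    [0,[0,0,-10.2],0],
    [0,[0,0,-10.2],0],
    [0,[0,0,-10.2],0],
    [0,[0,0,-6],0],
    [0,[0,0,0],0],
  ],
  newtons=25,
)

```text
t: 6.48
tool_pos: [0.5119, 0.3565, 0.1588]
eef_rot: [0.779, 0.627, -0.002, -0.0]
wrist_force: [0.3, 1.0, -0.7]
gripper_width: 0.0297
gripper_force: 25.0
```

carry_out(
  steps=[
    [0,[0,0,6],3],
    [0,[0,-6,8],6],
    [0,[0,-12,8],9],
    [0,[-1,-18,8],12],
    [0,[-1,-24,8],12],
    [0,[-1,-30,8],12],
    [0,[-2,-36,8],12],
    [0,[-2,-42,8],12],
    [0,[-2,-48,8],12],
    [0,[-3,-54,8],12],
    [0,[-3,-60,8],12],
    [0,[-3,-66,8],12],
  ],
)

```text
t: 7.98
tool_pos: [0.4821, -0.305, 0.2391]
eef_rot: [0.709, 0.705, 0.0, 0.0]
wrist_force: [1.2, 0.4, -1.3]
gripper_width: 0.03
gripper_force: 25.0
```

carry_out(
  steps=[
    [0,[0,-6,0],0],
    [0,[-0.6,-12,0],0],
    [0,[-0.6,-16.1,0],0],
    [0,[-0.6,-16.1,-6],0],
    [0,[-0.6,-16.1,-12],0],
    [0,[-0.6,-16.1,-18],0],
    [0,[-0.6,-16.1,-21.5],0],
    [0,[-0.6,-16.1,-22.4],0],
    [0,[-0.6,-16.1,-22.4],0],
    [0.65,[-0.6,-16.1,-22.4],0],
    [0.65,[-0.6,-16.1,-22.4],0],
    [0.65,[-0.6,-16.1,-22.4],0],
  ],
)

```text
t: 9.48
tool_pos: [0.4768, -0.4643, 0.0153]
eef_rot: [0.709, 0.705, -0.0, 0.0]
wrist_force: [-0.5, -0.7, 0.9]
gripper_width: 0.0565
gripper_force: 0.0
```

carry_out(
  steps=[
    [0.65,[0,0,6],0],
    [0.65,[0,0,12],0],
    [0.65,[0,0,18],-4],
    [0.65,[-1,5,22],-8],
    [0.65,[-2,10,22],-13],
    [0.65,[-4,15,22],-17.6],
    [0.65,[-4.4,19,22],-17.6],
    [0.65,[-4.4,19,22],-17.6],
  ],
)

```text
t: 10.48
tool_pos: [0.4324, -0.2721, 0.2357]
eef_rot: [0.808, 0.589, 0.0, 0.0]
wrist_force: [0.9, -1.0, -0.7]
gripper_width: 0.0574
gripper_force: 0.0
```

```bash
cat > m.py <<'E'
from h import *
import sys
np.set_printoptions(precision=4,suppress=True)
def go(kind,p,yaw,n=None,z0=0.):
    t,ya=tool();c=ctrl.camera("wrist");q,i=fit(c,kind,p,yaw,z0);d=q[:2]-t[:2];a=np.radians(ya)
    print(ctrl.state()["t"],"tool",t,ya,"fit",q,i,"d cm",d*100,"toolframe(y,perp)",np.array([d@[np.cos(a),np.sin(a)],d@[-np.sin(a),np.cos(a)]])*1e3)
    if n: crop(draw(c,kind,q,z0),c,[q[0],q[1],z0],n)
    return c,q
if __name__=="__main__": go(sys.argv[1],(float(sys.argv[2]),float(sys.argv[3])),float(sys.argv[4]),*(sys.argv[5:]))
E
python3 m.py board .4327 -.2733 -18 o2
```

```text
10.525 tool [ 0.4324 -0.2721  0.2357] -17.83287056301456 fit [  0.4328  -0.2712 -17.916 ] 0.9616039395332336 d cm [0.0361 0.09  ] toolframe(y,perp) [0.0679 0.9671]
```

View pics/o2.png

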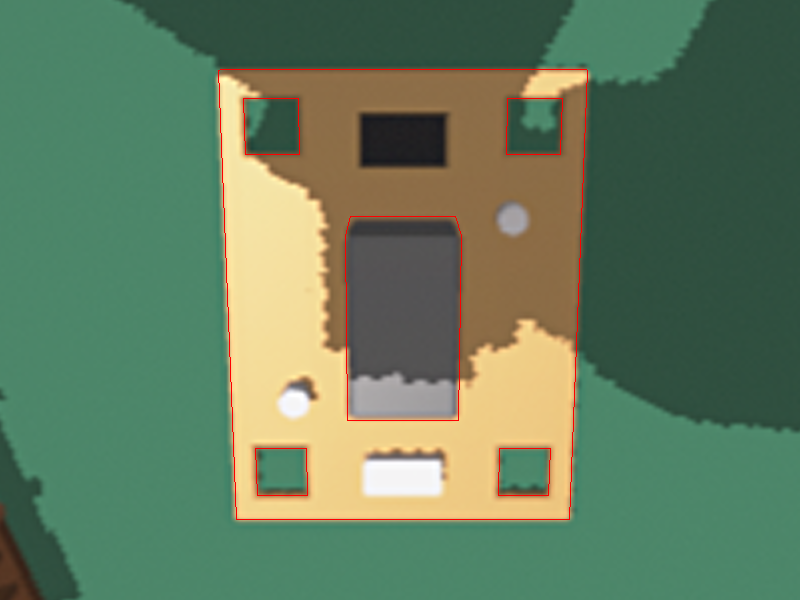

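Excellent fit: all four holes and the relay line up. Grasping this board.

carry_out(
  steps=[
    [0.65,[0,0.1,-6],0],
    [0.65,[0,0.1,-12],0],
    [0.65,[0,0.1,-18],0],
    [0.65,[0,0.1,-21.5],0],
    [0.65,[0,0.1,-22.3],0],
    [0,[0,0.1,-22.3],0],
    [0,[0,0.1,-22.3],0],
    [0,[0,0.1,-22.3],0],
    [0,[0,0.1,-22.3],0],
    [0,[0,0.1,-22.3],0],
    [0,[0,0.1,-18],0],
    [0,[0,0.1,-12],0],
  ],
  newtons=50,
)

```text
t: 12.02
tool_pos: [0.4321, -0.2726, 0.1154]
eef_rot: [0.809, 0.588, -0.0, -0.001]
wrist_force: [0.8, -0.1, -0.8]
gripper_width: 0.03
gripper_force: 50.0
```

Run:
```python
from h import *
s=ctrl.state();print(s["t"],s["gripper_width"],s["gripper_force"],tool())
c=ctrl.camera("wrist");save(c,"w4")
```

```text
12.025 0.029965196083533114 49.998764265328646 (array([ 0.43207258, -0.27259536,  0.11538018]), np.float64(-17.96859882267941))
```

View pics/w4.png

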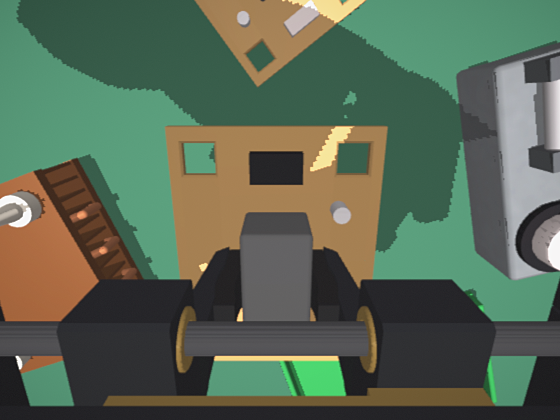

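Board held at z +11.5 cm, its front holes visible at (199,158) and (354,158). Next I'll view heatsink1 with the tool set back, and measure the board in the hand.

carry_out(
  steps=[
    [0,[0,0,6],0],
    [0,[0,0,12],5],
    [0,[4,1,15],10],
    [0,[9,3,18],15],
    [0,[14,5,18],20],
    [0,[19,8,18],22],
    [0,[20.3,8.3,18],22],
    [0,[20.3,8.3,18],22],
  ],
)

```text
t: 13.08
tool_pos: [0.6361, -0.1895, 0.2939]
eef_rot: [0.681, 0.732, -0.0, -0.0]
wrist_force: [0.1, -0.4, -1.4]
gripper_width: 0.0296
gripper_force: 50.0
```

```bash
python3 - <<'E'
s=open("h.py").read()
s=s.replace("win=.085):","win=.085,rmax=420):").replace("    def cost(q)","    w[max(0,(rmax-y0))*S:]=False\n    def cost(q)")
open("h.py","w").write(s)
E
cat > m2.py <<'E'
from m import *
# in-hand board: fit with z0
def hand(c,t,ya,dz=.0132):
    q,i=fit(c,"board",t[:2],ya,t[2]-dz,.085,240);d=q[:2]-t[:2];a=np.radians(ya)
    print("hand",q,i,"toolframe",np.array([d@[np.cos(a),np.sin(a)],d@[-np.sin(a),np.cos(a)]])*1e3,q[2]-ya);return q
E
python3 - <<'E'
from m2 import *
c,q=go("sink",(.6295,-.0978),4,None)
t,ya=tool();h=hand(c,t,ya)
im=draw(c,"sink",q);im2=draw(c,"board",h,t[2]-.0132);im=np.where((im2==(0,0,255)).all(2)[...,None],im2,im)
cv2.imwrite("pics/o3.png",cv2.resize(im[:1200],None,fx=.35,fy=.35,interpolation=cv2.INTER_AREA))
E
```

```text
13.125 tool [ 0.6361 -0.1895  0.2939] 4.110974461707336 fit [ 0.6294 -0.0945  3.9122] 0.4919920861721039 d cm [-0.6713  9.5043] toolframe(y,perp) [ 0.1181 95.2795]
hand [ 0.636  -0.1863  3.9425] 0.9086983799934387 toolframe [0.8175 3.7497] -0.11204638518061216
```

View pics/o3.png

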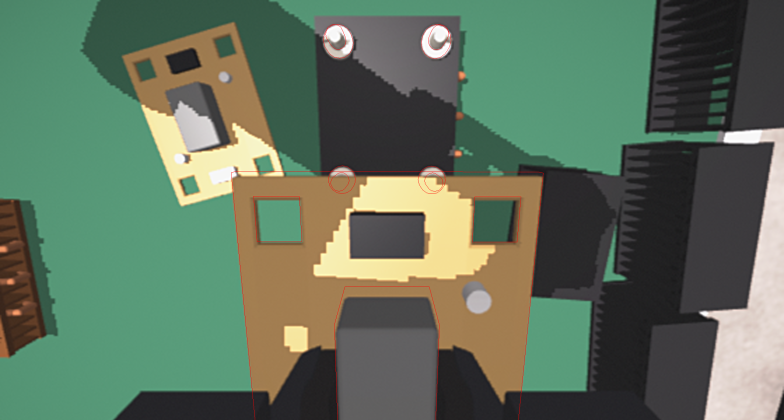

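The tool-held board hid the rear posts, and the black sink contaminated the in-hand mask. I'll refit the hand on tan colour only, scan its height, and set the tool further back for the sink.

carry_out(
  steps=[
    [0,[0.3,-2,1],0],
    [0,[0.5,-4,2],0],
    [0,[0.5,-5,3],0],
    [0,[0.5,-5,3],0],
  ],
)

```text
t: 13.62
tool_pos: [0.6398, -0.2414, 0.3256]
eef_rot: [0.683, 0.731, 0.0, 0.001]
wrist_force: [-0.6, 0.6, -1.4]
gripper_width: 0.0297
gripper_force: 50.0
```

```bash
python3 - <<'E'
s=open("h.py").read()
s=s.replace('    m=(S<60)&','    if kind=="hand": return (H>8)&(H<28)&(S>75)\n    m=(S<60)&')
s=s.replace('def mask(','M["hand"]=([M["board"][0][0]],M["board"][1])\ndef mask(').replace('in("board","sink")','in("board","sink","hand")').replace("if kind=='board' else 25","if kind=='board' else 25")
open("h.py","w").write(s)
s=open("m2.py").read().replace('"board",t','"hand",t').replace('"hand",q,i','"hand",dz,q,i');open("m2.py","w").write(s)
E
python3 - <<'E'
from m2 import *
c,q=go("sink",(.6295,-.0978),4,None)
t,ya=tool()
for dz in(.008,.0105,.013,.0155,.018): h=hand(c,t,ya,dz)
for n in("scene","top"):
    c=ctrl.camera(n);print(n,fit(c,"sink",(.6295,-.0978),4),fit(c,"sink",(.6364,.0864),-4),fit(c,"sink",(.513,.359),-3))
E
```

```text
13.675 tool [ 0.6398 -0.2414  0.3256] 3.9116712627529373 fit [ 0.6296 -0.0953  4.0321] 0.9270529747009277 d cm [-1.0186 14.6187] toolframe(y,perp) [ -0.1896 146.5409]
hand 0.008 [ 0.6402 -0.2393  3.9029] 0.7399505376815796 toolframe [0.3922 1.2912] -0.05855680238410077
hand 0.0105 [ 0.64   -0.2395  3.8427] 0.7617502212524414 toolframe [0.2061 1.1141] -0.11870450293134072
hand 0.013 [ 0.6398 -0.2397  3.7355] 0.7744162678718567 toolframe [-0.032   0.9312] -0.2259431677167627
hand 0.0155 [ 0.6397 -0.24    3.8369] 0.7622743248939514 toolframe [-0.1065  0.6588] -0.12455657163263911
hand 0.018 [ 0.6396 -0.2402  3.8739] 0.7465513348579407 toolframe [-0.2398  0.4629] -0.08749237142342325
scene (array([ 0.6294, -0.0973,  4.3322]), 0.8603166341781616) (array([ 0.6363,  0.0868, -4.5101]), 0.8684574365615845) (array([ 0.5124,  0.3582, -2.8686]), 0.8934524059295654)
top (array([ 0.6291, -0.0984,  3.583 ]), 0.2920251786708832) (array([ 0.6368,  0.087 , -4.2764]), 0.8731703758239746) (array([ 0.5128,  0.3577, -3.2597]), 0.849276065826416)
```

carry_out(
  steps=[
    [0,[-0.4,5,0],0],
    [0,[-0.8,10,0],0],
    [0,[-1,14.5,0],0],
    [0,[-1,14.5,-6],0],
    [0,[-1,14.5,-12],0],
    [0,[-1,14.5,-18],0],
    [0,[-1,14.5,-21],0],
    [0,[-1,14.5,-22.6],0],
    [0,[-1,14.5,-22.6],0],
    [0,[-1,14.5,-22.6],0],
  ],
  newtons=60,
)

```text
t: 15.02
tool_pos: [0.6313, -0.0953, 0.1003]
eef_rot: [0.682, 0.732, 0.001, 0.001]
wrist_force: [1.1, 0.5, -0.9]
gripper_width: 0.0298
gripper_force: 60.0
```

carry_out(
  steps=[
    [0,[0,0,-0.4],0],
    [0,[0,0,-0.8],0],
    [0,[0,0,-1.0],0],
    [0,[0,0,-1.0],0],
  ],
)

```text
t: 15.52
tool_pos: [0.6305, -0.0951, 0.0886]
eef_rot: [0.682, 0.732, -0.0, -0.0]
wrist_force: [-0.5, 0.2, -1.6]
gripper_width: 0.0292
gripper_force: 60.0
```

carry_out(
  steps=[
    [0,[-0.1,-0.05,-0.2],0],
    [0,[-0.1,-0.05,-0.4],0],
    [0,[-0.1,-0.05,-0.5],0],
    [0,[-0.1,-0.05,-0.5],0],
  ],
)

```text
t: 16.02
tool_pos: [0.6298, -0.0958, 0.0844]
eef_rot: [0.682, 0.732, 0.0, 0.001]
wrist_force: [-1.2, 0.1, 5.2]
gripper_width: 0.0292
gripper_force: 60.0
```

carry_out(
  steps=[
    [0,[0,0,-0.2],0],
    [0,[0,0,-0.4],0],
    [0,[0,0,-0.6],0],
    [0,[0,0,-0.8],0],
    [0,[0,0,-1.0],0],
    [0,[0,0,-1.15],0],
    [0,[0,0,-1.15],0],
  ],
)

```text
t: 16.9
tool_pos: [0.6295, -0.0958, 0.0729]
eef_rot: [0.682, 0.732, -0.0, 0.0]
wrist_force: [-4.0, -0.4, 8.7]
gripper_width: 0.0298
gripper_force: 60.0
```

carry_out(
  steps=[
    [0,[0,0,-0.15],0],
    [0,[0,0,-0.25],0],
    [0,[0,0,-0.25],0],
  ],
)

```text
t: 17.27
tool_pos: [0.6296, -0.0958, 0.0728]
eef_rot: [0.682, 0.732, 0.0, 0.001]
wrist_force: [-11.8, 1.3, 24.5]
gripper_width: 0.0299
gripper_force: 60.0
```

carry_out(
  steps=[
    [0,[0,0,0.2],0],
    [0.65,[0,0,0.2],0],
    [0.65,[0,0,0.2],0],
    [0.65,[0,0,0.2],0],
    [0.65,[0,0,0.2],0],
    [0.65,[0,0,6],0],
    [0.65,[0,0,12],0],
    [0.65,[0,0,18],0],
    [0.65,[0,0,22],0],
    [0.65,[0,0,22],0],
  ],
)

```text
t: 18.52
tool_pos: [0.6303, -0.0958, 0.2931]
eef_rot: [0.682, 0.732, 0.001, 0.003]
wrist_force: [-0.2, 0.3, -0.5]
gripper_width: 0.0576
gripper_force: 0.0
```

Run:
```python
from m2 import *
c,q=go("sink",(.6296,-.0953),4)
im=cv2.resize(c["pixels"][:,:,::-1],None,fx=4,fy=4,interpolation=cv2.INTER_CUBIC);crop(im,c,[.63,-.096,.06],"o4")
t,ya=tool();print(fit(c,"hand",(.6296,-.0955),4,.060))
```

```text
18.575 tool [ 0.6303 -0.0958  0.2931] 4.043870608387853 fit [ 0.6294 -0.0948  3.9255] 0.5981021523475647 d cm [-0.0928  0.0953] toolframe(y,perp) [-0.8583  1.016 ]
(array([ 0.6296, -0.0935,  4.0972]), 0.7511504888534546)
```

View pics/o4.png

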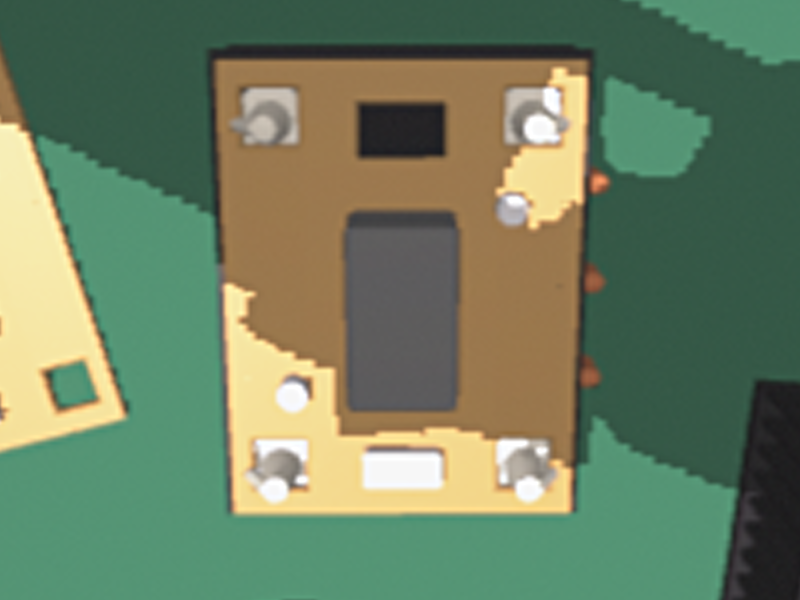

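Board 1 is flush; all four leaves show over it at (265,120), (535,120), (278,470) and (528,470). Next I'll measure heatsink2 empty-handed, then the middle board.

carry_out(
  steps=[
    [0.65,[0.2,6,0],-3],
    [0.65,[0.5,12,0],-6],
    [0.65,[0.7,18.2,0],-8.4],
    [0.65,[0.7,18.2,0],-8.4],
    [0.65,[0.7,18.2,0],-8.4],
  ],
)

```text
t: 19.2
tool_pos: [0.6364, 0.0859, 0.2883]
eef_rot: [0.733, 0.68, -0.001, -0.001]
wrist_force: [-0.1, 0.0, 0.1]
gripper_width: 0.0574
gripper_force: 0.0
```

```bash
python3 m.py sink .6365 .0885 -4.3
```

```text
19.25 tool [0.6364 0.0859 0.2883] -4.345479047420976 fit [ 0.6368  0.0883 -4.4256] 0.7495179176330566 d cm [0.0326 0.241 ] toolframe(y,perp) [0.142  2.4282]
```

carry_out(
  steps=[
    [0.65,[-4,-4,-1],4],
    [0.65,[-8,-8,-2],9],
    [0.65,[-12,-12,-4],14],
    [0.65,[-16,-16,-6],20],
    [0.65,[-19.2,-19,-6],23.2],
    [0.65,[-19.2,-19,-6],23.2],
    [0.65,[-19.2,-19,-6],23.2],
  ],
)

```text
t: 20.12
tool_pos: [0.4447, -0.1043, 0.2298]
eef_rot: [0.583, 0.813, 0.0, 0.0]
wrist_force: [0.1, 0.3, -0.1]
gripper_width: 0.0577
gripper_force: 0.0
```

```bash
python3 m.py board .443 -.104 18.5
```

```text
20.175 tool [ 0.4447 -0.1043  0.2298] 18.707158031739997 fit [ 0.4711 -0.1085 18.7544] 0.9765943884849548 d cm [ 2.6374 -0.4235] toolframe(y,perp) [ 23.6218 -12.4705]
```

The middle board has been knocked about 2.6 cm; I'll use the fresh fit.

carry_out(
  steps=[
    [0.65,[2.6,-0.4,-6],0],
    [0.65,[2.6,-0.4,-12],0],
    [0.65,[2.6,-0.4,-18],0],
    [0.65,[2.6,-0.4,-21],0],
    [0.65,[2.6,-0.4,-21.6],0],
    [0,[2.6,-0.4,-21.6],0],
    [0,[2.6,-0.4,-21.6],0],
    [0,[2.6,-0.4,-21.6],0],
    [0,[2.6,-0.4,-21.6],0],
    [0,[2.6,-0.4,-21.6],0],
    [0,[2.6,-0.4,-17],0],
    [0,[2.6,-0.4,-11],0],
  ],
  newtons=60,
)

```text
t: 21.68
tool_pos: [0.4699, -0.1074, 0.1206]
eef_rot: [0.582, 0.813, -0.0, -0.001]
wrist_force: [1.2, -0.7, -0.8]
gripper_width: 0.0297
gripper_force: 60.0
```

Run:
```python
from m2 import *
s=ctrl.state();print(s["t"],s["gripper_width"],s["gripper_force"])
t,ya=tool();print(t,ya);c=ctrl.camera("wrist");hand(c,t,ya,.013)
```

```text
21.675 0.029691983592042722 59.99931871891022
[ 0.4699 -0.1074  0.1206] 18.82224400043081
hand 0.013 [ 0.4707 -0.1078 18.7796] 0.8012124300003052 toolframe [ 0.6182 -0.6608] -0.04261513526567384
```

carry_out(
  steps=[
    [0,[0,0,5],-4],
    [0,[3,4,8],-9],
    [0,[6,8,8],-14],
    [0,[10,12,8],-20],
    [0,[14,16,8],-23.2],
    [0,[16.7,19.6,8],-23.2],
    [0,[16.7,19.6,4],-23.2],
    [0,[16.7,19.6,0],-23.2],
    [0,[16.7,19.6,-2],-23.2],
    [0,[16.7,19.6,-2],-23.2],
    [0,[16.7,19.6,-2],-23.2],
  ],
)

```text
t: 23.1
tool_pos: [0.6381, 0.0883, 0.1009]
eef_rot: [0.734, 0.68, 0.001, 0.001]
wrist_force: [-0.1, 1.1, -1.1]
gripper_width: 0.0297
gripper_force: 60.0
```

carry_out(
  steps=[
    [0,[-0.1,0.05,-0.5],0],
    [0,[-0.1,0.05,-1.0],0],
    [0,[-0.1,0.05,-1.2],0],
    [0,[-0.1,0.05,-1.2],0],
  ],
)

```text
t: 23.6
tool_pos: [0.6368, 0.0888, 0.0877]
eef_rot: [0.734, 0.68, 0.0, 0.0]
wrist_force: [-0.0, 0.6, -1.8]
gripper_width: 0.0297
gripper_force: 60.0
```

carry_out(
  steps=[
    [0,[0,0,-0.2],0],
    [0,[0,0,-0.4],0],
    [0,[0,0,-0.6],0],
    [0,[0,0,-0.6],0],
  ],
)

```text
t: 24.1
tool_pos: [0.637, 0.0889, 0.0828]
eef_rot: [0.734, 0.68, 0.001, 0.001]
wrist_force: [0.3, -0.1, 4.9]
gripper_width: 0.0292
gripper_force: 60.0
```

carry_out(
  steps=[
    [0,[0,0,-0.2],0],
    [0,[0,0,-0.4],0],
    [0,[0,0,-0.6],0],
    [0,[0,0,-0.8],0],
    [0,[0,0,-1.0],0],
    [0,[0,0,-1.15],0],
    [0,[0,0,-1.25],0],
    [0,[0,0,-1.25],0],
  ],
)

```text
t: 25.1
tool_pos: [0.6365, 0.0889, 0.0746]
eef_rot: [0.733, 0.68, 0.001, 0.001]
wrist_force: [-15.9, -0.2, 40.4]
gripper_width: 0.0297
gripper_force: 60.0
```

carry_out(
  steps=[
    [0,[0,0,-0.8],0],
    [0.65,[0,0,-0.8],0],
    [0.65,[0,0,-0.8],0],
    [0.65,[0,0,-0.8],0],
    [0.65,[0,0,-0.8],0],
    [0.65,[0,0,5],0],
    [0.65,[0,0,11],0],
    [0.65,[0,0,17],0],
    [0.65,[0,0,21],0],
    [0.65,[0,0,21],0],
  ],
)

```text
t: 26.35
tool_pos: [0.6373, 0.0889, 0.2822]
eef_rot: [0.734, 0.68, 0.002, 0.002]
wrist_force: [0.2, 0.9, -0.5]
gripper_width: 0.0574
gripper_force: 0.0
```

Slip on my part: the -0.8 was relative to the already pressed pose, so I pushed down instead of easing off. I'll inspect the board.

Run:
```python
from m2 import *
c=ctrl.camera("wrist")
im=cv2.resize(c["pixels"][:,:,::-1],None,fx=4,fy=4,interpolation=cv2.INTER_CUBIC);crop(im,c,[.637,.088,.06],"o5")
t=ctrl.camera("top");print(fit(t,"board",(.4425,.1432),-.7))
```

```text
(array([ 0.4425,  0.144 , -0.7147]), 0.5312113165855408)
```

View pics/o5.png

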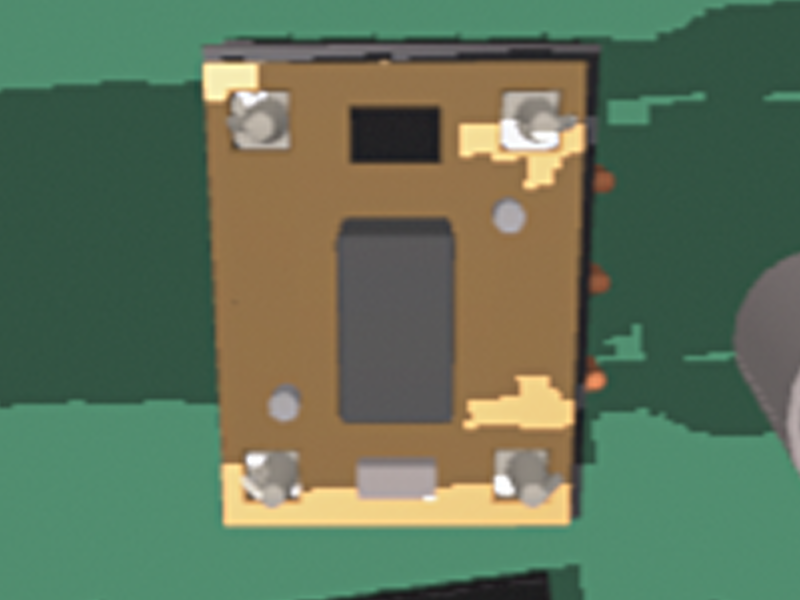

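Board 2 is flush, leaves visible at all four holes. On to the last board.

carry_out(
  steps=[
    [0.65,[-5,1.5,0],1],
    [0.65,[-10,3,-2],2],
    [0.65,[-15,4.5,-4],3],
    [0.65,[-19.5,5.6,-4.7],3.7],
    [0.65,[-19.5,5.6,-4.7],3.7],
    [0.65,[-19.5,5.6,-4.7],3.7],
  ],
)

```text
t: 27.2
tool_pos: [0.4421, 0.1447, 0.2317]
eef_rot: [0.711, 0.703, -0.0, -0.0]
wrist_force: [0.4, 0.3, 1.2]
gripper_width: 0.0571
gripper_force: 0.0
```

```bash
python3 m.py board .4425 .1455 -.7
```

```text
27.25 tool [0.4421 0.1447 0.2317] -0.6774625447218231 fit [0.4428 0.1456 0.6818] 0.9600107669830322 d cm [0.0712 0.0851] toolframe(y,perp) [0.702  0.8591]
```

carry_out(
  steps=[
    [0.65,[0.07,0.1,-6],1.3],
    [0.65,[0.07,0.1,-12],1.3],
    [0.65,[0.07,0.1,-18],1.3],
    [0.65,[0.07,0.1,-21],1.3],
    [0.65,[0.07,0.1,-21.8],1.3],
    [0,[0.07,0.1,-21.8],1.3],
    [0,[0.07,0.1,-21.8],1.3],
    [0,[0.07,0.1,-21.8],1.3],
    [0,[0.07,0.1,-21.8],1.3],
    [0,[0.07,0.1,-21.8],1.3],
    [0,[0.07,0.1,-17],1.3],
    [0,[0.07,0.1,-11],1.3],
  ],
)

```text
t: 28.75
tool_pos: [0.4416, 0.1458, 0.1231]
eef_rot: [0.703, 0.711, -0.001, -0.001]
wrist_force: [2.2, -0.3, -2.0]
gripper_width: 0.0295
gripper_force: 60.0
```

Run:
```python
from m2 import *
s=ctrl.state();print(s["t"],s["gripper_width"],s["gripper_force"])
t,ya=tool();print(t,ya);c=ctrl.camera("wrist");hand(c,t,ya,.013)
```

```text
28.75 0.029469875576055436 59.99657101929188
[0.4416 0.1458 0.1231] 0.6299497854494549
hand 0.013 [0.4415 0.1452 0.6694] 0.7005691528320312 toolframe [-0.1299 -0.5613] 0.0394345138954475
```

carry_out(
  steps=[
    [0,[0,0,6],0],
    [0,[2,2,12],-1],
    [0,[4,4,17],-2],
    [0,[6.3,6.8,20],-3.6],
    [0,[6.3,6.8,20],-3.6],
    [0,[6.3,6.8,20],-3.6],
  ],
)

```text
t: 29.55
tool_pos: [0.5045, 0.2135, 0.3209]
eef_rot: [0.725, 0.689, -0.001, -0.001]
wrist_force: [-0.8, 0.2, -2.5]
gripper_width: 0.0293
gripper_force: 60.0
```

Run:
```python
from m2 import *
c,q=go("sink",(.5128,.3594),-3,"o6");t,ya=tool();hand(c,t,ya,.0145)
```

```text
29.6 tool [0.5045 0.2135 0.3209] -2.940834167445002 fit [ 0.5143  0.361  -5.0823] 0.4430408775806427 d cm [ 0.9775 14.7487] toolframe(y,perp) [  2.1958 147.7947]
hand 0.0145 [ 0.5045  0.2128 -2.8883] 0.7456755042076111 toolframe [ 0.0249 -0.4659] 0.08132651300902971
```

carry_out(
  steps=[
    [0,[0.3,5,0],0],
    [0,[0.6,10,0],0],
    [0,[0.8,14.6,0],0],
    [0,[0.8,14.6,-6],0],
    [0,[0.8,14.6,-12],0],
    [0,[0.8,14.6,-18],0],
    [0,[0.8,14.6,-21],0],
    [0,[0.8,14.6,-21.8],0],
    [0,[0.8,14.6,-21.8],0],
    [0,[0.8,14.6,-21.8],0],
  ],
)

```text
t: 30.85
tool_pos: [0.5139, 0.36, 0.1058]
eef_rot: [0.725, 0.689, 0.001, 0.0]
wrist_force: [0.6, 0.2, -1.1]
gripper_width: 0.0297
gripper_force: 60.0
```

carry_out(
  steps=[
    [0,[-0.05,-0.02,-0.5],0],
    [0,[-0.05,-0.02,-1.0],0],
    [0,[-0.05,-0.02,-1.5],0],
    [0,[-0.05,-0.02,-1.5],0],
  ],
)

```text
t: 31.35
tool_pos: [0.5129, 0.3596, 0.0889]
eef_rot: [0.725, 0.689, -0.0, 0.0]
wrist_force: [0.8, 0.3, -2.2]
gripper_width: 0.0294
gripper_force: 60.0
```

carry_out(
  steps=[
    [0,[0,0,-0.2],0],
    [0,[0,0,-0.4],0],
    [0,[0,0,-0.5],0],
    [0,[0,0,-0.5],0],
  ],
)

```text
t: 31.85
tool_pos: [0.5132, 0.36, 0.0853]
eef_rot: [0.725, 0.689, 0.001, 0.0]
wrist_force: [-0.2, 0.4, 5.5]
gripper_width: 0.0297
gripper_force: 60.0
```

carry_out(
  steps=[
    [0,[0,0,-0.2],0],
    [0,[0,0,-0.4],0],
    [0,[0,0,-0.6],0],
    [0,[0,0,-0.8],0],
    [0,[0,0,-1.0],0],
    [0,[0,0,-1.15],0],
    [0,[0,0,-1.15],0],
  ],
)

```text
t: 32.72
tool_pos: [0.5126, 0.3596, 0.0752]
eef_rot: [0.725, 0.689, 0.0, 0.0]
wrist_force: [-8.1, -4.0, 20.5]
gripper_width: 0.0299
gripper_force: 60.0
```

carry_out(
  steps=[
    [0,[0,0,-0.1],0],
    [0,[0,0,-0.1],0],
    [0,[0,0,0.1],0],
    [0.65,[0,0,0.1],0],
    [0.65,[0,0,0.1],0],
    [0.65,[0,0,0.1],0],
    [0.65,[0,0,0.1],0],
    [0.65,[0,0,6],0],
    [0.65,[0,0,12],0],
    [0.65,[0,0,18],0],
    [0.65,[0,0,21],0],
    [0.65,[0,0,21],0],
  ],
)

```text
t: 34.22
tool_pos: [0.5133, 0.3599, 0.2848]
eef_rot: [0.725, 0.689, 0.002, 0.001]
wrist_force: [0.4, 0.1, -1.1]
gripper_width: 0.0571
gripper_force: 0.0
```

Run:
```python
from m2 import *
c=ctrl.camera("wrist");print(tool())
im=cv2.resize(c["pixels"][:,:,::-1],None,fx=4,fy=4,interpolation=cv2.INTER_CUBIC);crop(im,c,[.513,.359,.06],"o7")
t=ctrl.camera("top");s=ctrl.camera("scene")
for n,c in(("top",t),("scene",s)):
    print(n,fit(c,"button",(.606,-.342),0,0,.04))
    for d in ctrl.silhouettes(c,"lever_grip")[:2]: print("lever",d["conf"],d["xy"],px2w(c,d["xy"],.14))
    for d in ctrl.silhouettes(c,"trip_box")[:1]: print("box",d["conf"],px2w(c,d["xy"],.05))
save(t,"tt",(300,120,420,220),6)
```

```text
(array([0.5128, 0.3596, 0.2826]), np.float64(-2.9671339633882647))
top (array([ 0.6072, -0.3428,  3.8993]), 0.34171390533447266)
lever 0.73 [341.2, 172.7] [ 0.6021 -0.2563  0.14  ]
lever 0.59 [242.0, 127.4] [0.7476 0.0486 0.14  ]
box 0.96 [ 0.6234 -0.2924  0.05  ]
scene (array([ 0.6103, -0.3413, -1.2386]), 0.1265697181224823)
lever 0.59 [226.2, 247.8] [ 0.6375 -0.2554  0.14  ]
lever 0.45 [353.9, 262.3] [0.7629 0.0136 0.14  ]
box 0.62 [0.5771 0.3134 0.05  ]
```

View pics/o7.png

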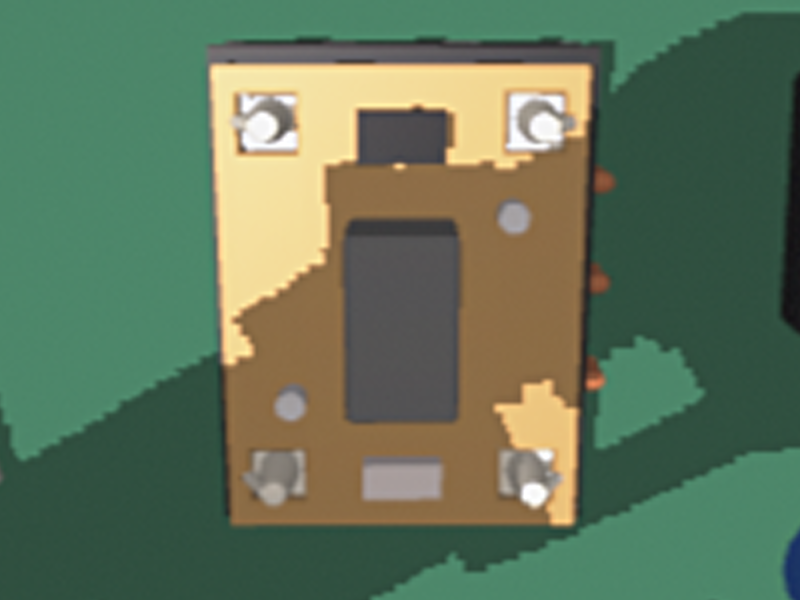

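All three boards are home (the four leaves show here too). Now to the trip box, fingers shut.

carry_out(
  steps=[
    [0,[0,-6,2],0],
    [0,[0,-12,2],0],
    [0,[1,-18,2],0],
    [0,[2,-24,2],0],
    [0,[3,-30,2],0],
    [0,[4,-36,2],0],
    [0,[5,-42,2],0],
    [0,[6,-48,2],0],
    [0,[7,-54,2],0],
    [0,[8,-60,2],0],
    [0,[9,-66,2],0],
    [0,[9.4,-70,2],0],
  ],
)

```text
t: 36.08
tool_pos: [0.6066, -0.3431, 0.3013]
eef_rot: [0.726, 0.688, -0.0, -0.001]
wrist_force: [-0.5, 0.0, 0.4]
gripper_width: 0.0005
gripper_force: 0.0
```

Run:
```python
from m2 import *
c=ctrl.camera("wrist");print(ctrl.state()["t"],tool())
q,i=fit(c,"button",(.607,-.342),0,0,.03);print(q,i)
im=draw(c,"button",q)
for k in("lever_grip","trip_box"):
    for d in ctrl.silhouettes(c,k)[:2]:print(k,d["conf"],d["xy"],px2w(c,d["xy"],.145 if k[0]=="l" else .05))
crop(im,c,[.61,-.3,.05],"o8")
u=(proj(c,[[.61,-.3,.05]])[0]*4).astype(int);print(u)
np.savez("o8.npz",K=c["mtx"],V=c["view"],u=u)
```

```text
36.125 (array([ 0.606 , -0.3471,  0.3001]), np.float64(-3.2498783074849293))
[ 0.6075 -0.34    1.986 ] 0.7912364602088928
lever_grip 0.88 [286.7, 87.6] [ 0.6205 -0.2572  0.145 ]
lever_grip 0.62 [292.7, 116.9] [ 0.6246 -0.2818  0.145 ]
trip_box 0.94 [289.2, 118.6] [ 0.6247 -0.2893  0.05  ]
[1107  515]
```

View pics/o8.png

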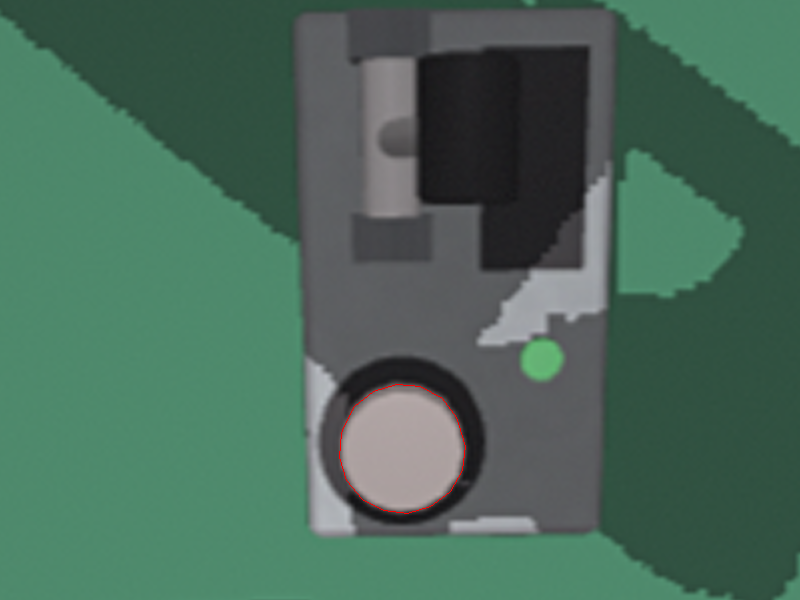

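Button at (403,450) px, so about (0.607,-0.341) m; the box is aligned with the tool (yaw about -3°). Moving down over the button.

carry_out(
  steps=[
    [0,[0.1,0.3,-6],0],
    [0,[0.1,0.3,-12],0],
    [0,[0.1,0.3,-18],0],
    [0,[0.1,0.3,-21],0],
    [0,[0.1,0.3,-21],0],
    [0,[0.1,0.3,-21],0],
  ],
)

```text
t: 36.98
tool_pos: [0.6086, -0.3371, 0.0949]
eef_rot: [0.725, 0.689, 0.0, 0.001]
wrist_force: [0.7, 0.4, 0.7]
gripper_width: 0.0004
gripper_force: 0.0
```

carry_out(
  steps=[
    [0,[-0.1,-0.4,-1],0],
    [0,[-0.1,-0.4,-2],0],
    [0,[-0.1,-0.4,-2.6],0],
    [0,[-0.1,-0.4,-3],0],
    [0,[-0.1,-0.4,-3.4],0],
    [0,[-0.1,-0.4,-3.4],0],
    [0,[-0.1,-0.4,-3.4],0],
  ],
)

```text
t: 37.85
tool_pos: [0.6068, -0.3416, 0.0622]
eef_rot: [0.725, 0.689, -0.0, 0.001]
wrist_force: [-9.7, 5.4, 21.2]
gripper_width: 0.0004
gripper_force: 11.0
```

Button bottomed (21 N). I'll rise, turn for the lever pinch and look.

carry_out(
  steps=[
    [0,[0,0,5],0],
    [0,[0,0,11],0],
    [0,[0,0,17],-10],
    [0.65,[-1,1,20],-20],
    [0.65,[-2,2,20],-30],
    [0.65,[-3,3,20],-40],
    [0.65,[-4,4,20],-50],
    [0.65,[-5,5,20],-60],
    [0.65,[-6,6,20],-70],
    [0.65,[-7,7,20],-80],
    [0.65,[-8.1,8.9,20],-90],
    [0.65,[-8.1,8.9,20],-90],
  ],
)

```text
t: 39.35
tool_pos: [0.5256, -0.2516, 0.2591]
eef_rot: [1.0, -0.025, 0.0, -0.0]
wrist_force: [0.9, -0.9, 0.6]
gripper_width: 0.0571
gripper_force: 0.0
```

Run:
```python
from m2 import *
c=ctrl.camera("wrist");print(ctrl.state()["t"],tool())
for d in ctrl.silhouettes(c,"lever_grip")[:3]:
    ys,xs=np.nonzero(d["pixels"]);print(d["conf"],d["xy"],px2w(c,d["xy"],.0765),len(xs),(xs.min(),xs.max(),ys.min(),ys.max()))
save(c,"w9")
```

```text
39.4 (array([ 0.526 , -0.2523,  0.2589]), np.float64(-92.72802557561563))
0.71 [274.5, 129.1] [ 0.5742 -0.2516  0.0765] 2063 (np.int64(256), np.int64(297), np.int64(82), np.int64(188))
```

View pics/w9.png

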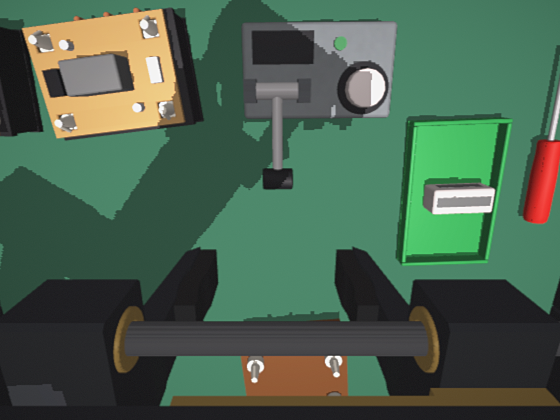

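The lever has dropped (grip at (278,179)), the button is back out, and the block lies in the tray. Pinching the grip lightly.

carry_out(
  steps=[
    [0.65,[0,-0.3,-6],0],
    [0.65,[0,-0.3,-12],0],
    [0.65,[0,-0.3,-17],0],
    [0.65,[0,-0.3,-20],0],
    [0.65,[0,-0.3,-20],0],
    [0,[0,-0.3,-20],0],
    [0,[0,-0.3,-20],0],
    [0,[0,-0.3,-20],0],
    [0,[0,-0.3,-20],0],
    [0,[0,-0.3,-20],0],
  ],
  newtons=6,
)

```text
t: 40.7
tool_pos: [0.5264, -0.2533, 0.0599]
eef_rot: [1.0, -0.025, 0.001, -0.001]
wrist_force: [2.0, 11.6, 4.8]
gripper_width: 0.0302
gripper_force: 6.0
```

carry_out(
  steps=[
    [0,[0.1,0.2,0.8],0],
    [0,[0.8,0.18,2.4],0],
    [0,[2.3,0.1,4.5],0],
    [0,[4.3,0,6],0],
    [0,[6.3,-0.1,6.8],0],
    [0,[8.4,-0.2,7.05],0],
    [0,[9.2,-0.25,7],0],
    [0,[9.8,-0.3,6.95],0],
    [0,[9.8,-0.3,6.95],0],
  ],
)

```text
t: 41.82
tool_pos: [0.6241, -0.2571, 0.1287]
eef_rot: [1.0, -0.025, 0.0, -0.001]
wrist_force: [0.8, 6.6, 2.0]
gripper_width: 0.0298
gripper_force: 6.0
```

Gripping at the up position (TCP z 0.129 matches the arc). Releasing and rising.

carry_out(
  steps=[
    [0.3,[0,0,0],0],
    [0.6,[0,0,0],0],
    [0.6,[0,0,0],0],
    [0.6,[0,0,0],0],
    [0.6,[0,0,4],0],
    [0.6,[0,0,9],0],
    [0.6,[-3,0,14],0],
    [0.6,[-6,0,18],0],
    [0.6,[-9,0,18],0],
    [0.6,[-9,0,18],0],
  ],
)

```text
t: 43.08
tool_pos: [0.5327, -0.2585, 0.3094]
eef_rot: [1.0, -0.027, 0.001, 0.0]
wrist_force: [1.0, -0.5, 0.5]
gripper_width: 0.0529
gripper_force: 0.0
```

Run:
```python
from h import *
c=ctrl.camera("wrist");print(ctrl.state()["t"],tool());s=ctrl.camera("scene")
a=c["pixels"][:300,:,::-1];b=cv2.resize(s["pixels"][150:330,90:470,::-1],(760,360),interpolation=cv2.INTER_CUBIC)
a=cv2.resize(a,(448,240));o=np.zeros((600,760,3),np.uint8);o[:240,:448]=a;o[240:]=b;cv2.imwrite("pics/fin.png",o)
```

```text
43.125 (array([ 0.53352787, -0.25849917,  0.3086419 ]), np.float64(-93.01571162853135))
```

View pics/fin.png

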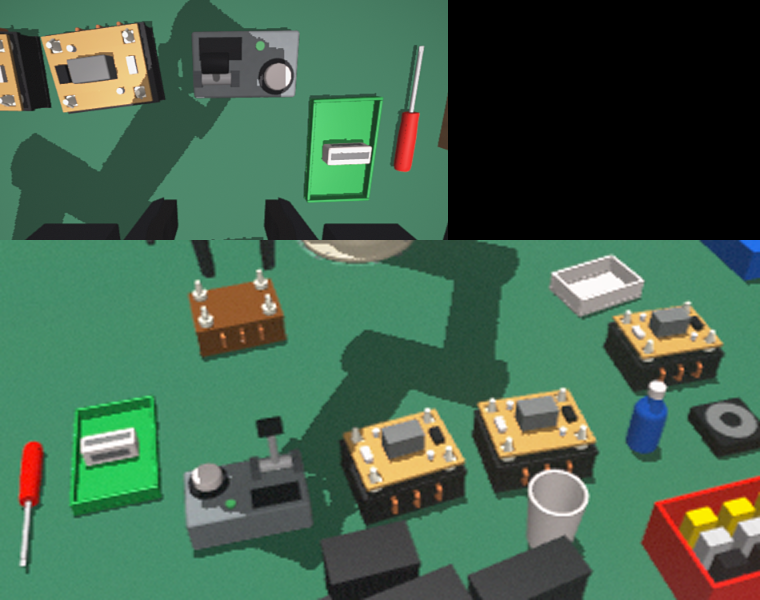

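The final views show the lever up at (270,425), three boards flush and the block in the tray. Handing in.

```bash
python3 -c "
from workcell import ctrl
print(ctrl.sign_off())"
```

```text
the job is handed in; nothing more can be done
None
```

I handed the job in at about 43 s: the one transit block is in the green tray, all three boards are snapped flush on the black heatsinks, and the trip was tested with its lever left up; a mistaken move while releasing the second board pushed it with an unmeasured force above the 40 N last read, and it looked fine in the picture afterwards.

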